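Load a square tube into the welding jig

ROBOT

A 6-joint arm with a two-finger parallel gripper is mounted at the origin on the work surface. World frame = base frame: x ahead of the robot, y to its left, z up, the work surface at z = 0. Lengths are in m, angles in rad, forces in N, time in s.
With the tool pointing down it reaches from about 0.2 to 0.875 m from the base axis. Payload 3.4 kg.
Tool frame: the origin (TCP) lies at the very end of the fingers, on their centre line; the grasp point (between the pads) lies 19 mm behind it (manip.pinch_z is the distance from the TCP to the grasp point, in m); z points along the fingers, y is the line along which they close (so a half turn about z gives the same grasp; the last joint's range is limited). The gripper opens to 94 mm and grips with 3 to 60 N. Pads are 16 mm wide; open, the fingers measure 119 mm over their backs; the gripper's body (75 mm by 177 mm) begins 78 mm behind the grasp point.
Start: joints at [-1.368, 0.276, 1.505, -0, 1.361, -0.121], TCP at [0.183, -0.545, 0.205] pointing down, gripper open.
Joint ranges: [-2.89, 2.89], [-0.75, 2.08], [0.22, 2.7], [-1.18, 4.32], [0.11, 2.71], [-2.7, 2.7]. Speed limits (rad/s): [2.57, 2.57, 3.14, 3.14, 3.14, 3.14].

INTERFACE

Orientations are given as a unit quaternion [w, x, y, z].
In Python, from bench import manip gives the robot as it stands. Calls block until the motion is done:
- manip.goto(position, orientation): joint-space move of the TCP to a pose.
- manip.move_linear(position, velocity=0.15, attitude=None, guard=None): straight line of the TCP; attitude=None keeps the orientation; velocity is the mean speed in m/s. With guard (N) it stops when the force on the tool has changed by that much, and returns True; else False.
- manip.movej(angles): joint-space move.
- manip.grip(opening): finger opening in m; the grip force is fixed at half the most; returns when the fingers have stopped.
- manip.hold(seconds).
- manip.inverse_kinematics(position, orientation): joint angles nearest the present ones, or None.
- manip.read_state(): the state.
- manip.read_camera(name): name is "side" or "top" or "wrist"; returns the picture (420x560x3 uint8, blue, green, red); there is no depth.
- manip.get_calibration(name): a dict with "fx", "fy", "cx", "cy" (pixels), "dist" ([k1, k2, p1, p2, k3] as OpenCV has them; the pictures are not rectified), "xyz" and "rotation" of the camera in the world. Camera axes: x right, y up, looking along -z (the intrinsics and any distortion apply to the point x, -y, -z); pixel columns grow to the right and rows downward; lengths in m; the calibration is good to about 2 mm. A picture is of the moment at which its call begins: read the wrist's pose just before it. get_calibration takes no time and is no camera call; for the wrist camera it gives the pose at the moment of the call.
A pose or a line that the arm cannot do raises manip.PlanningError and nothing moves.
- manip.close_job(): hands the job in; it is judged then, once.
Trained networks look in the newest picture that a camera, given by its name, has taken for a name from the list of things; names that differ only in an ending like _2 or _b are one class to them, and where a whole thing is asked for, a point or a joint stands for the part that bears it (a point fixed in the world has none). Each returns a list of dicts, best first, with "conf" (0 to 1); they miss things now and then, are a little off and sometimes report something else, mostly with a low value. They report only what shows in the picture. A call takes as long as a camera call. They do not tell look-alikes from the thing itself.
- manip.search_frame(camera, query): "rect" ([left, top, right, bottom] in pixels, round what is visible of it).
- manip.silhouettes(camera, query): "pixels" (420x560 bool, what is visible of it) and "rect" ([left, top, right, bottom] in pixels, round what is visible of it).
- manip.pinpoint(camera, query): "point" ([row, column] in pixels: a listed point, or the origin of a listed thing).
The state is a dict: "time_s": time; "q": joint angles; "qvel": joint speeds; "joint_torque": joint torques, N m; "position": TCP position; "ee_rot": TCP orientation; "contact_force": force on the tool from outside, world axes, zero at the start; "ft_torque": the same for the moment, N m; "gripper_width": finger opening in m; "grip_force": force on a finger pad.
Only numpy, scipy, OpenCV 4.12 (cv2) and the standard library are available. Lean on these libraries where they do the work, as an engineer would, in place of code of your own. Each camera call takes 0.05 s, during which the arm holds its last target. There are 200 camera calls.

TASK

Load the long square steel tube into the welding jig: lay it flat between the two low guide bars at the jig's open end and slide it under the bridge until its end butts against the end stop, then let go. Leave the short offcut of the same tube where it lies.

Things in the scene. Friction and masses are not known exactly. Their poses are not given: they have to be found in the camera images.
- tube: The workpiece: a hollow square steel tube, 40 x 40 mm in section and 180 mm long, 0.35 to 0.6 kg, lying flat on the table. Origin at the centre of its underside; x along its length, z up.
- offcut: A bystander: a short piece of the same 40 x 40 mm square tube, only 90 mm long, lying on the table with its middle 120 mm or more from that of the long one, nearer to the robot or farther. Origin at the centre of its underside; x along its length, z up. To be left alone.
- jig: Welding jig fixed to the table. Origin on the table beneath the bridge's middle; +x = loading direction, open end to stop; z up. Base plate 10 mm thick, x -200 to +110 mm, 150 mm wide. On it two guide bars, x -190 to +60 mm, 60 mm apart inside, each 12 mm wide, tops at z = 24 mm. A tube lying in it has its underside at z = 10 mm; when home its centre is at x = -30 mm, its tail at -120 mm.
- jig_stop (a point): Middle of the face of the jig's end stop, 30 mm above the table, 60 mm beyond the bridge's middle, that the tube's end has to butt against; axes as the jig's. The stop is a fixed block 100 mm wide, its top at z = 44 mm (50 mm over its bolt heads).
- jig_bridge (a point): Middle of the underside of the jig's bridge, 66 mm above the table; axes as the jig's. The bridge is a flat bar, 40 mm wide (x from -20 to +20 mm) and 8 mm thick, 118 mm long across the guides, on posts 90 mm apart inside; bolt heads on it reach z = 80 mm. It leaves 16 mm above a tube lying in the jig.
There are look-alikes about, which are no part of the job. Leave any orange look-alike of the tube alone.

How it is judged:
At the end, for the whole second after the job is handed in: The long tube lies flat on the jig's base plate between the guide bars, beneath the bridge, its end against the end stop (gap no more than 12 mm), within 15 mm of the middle and 10 degrees of the loading direction, at rest and released (x of tube in the frame of jig between -0.042 and -0.018 m and y of tube in the frame of jig between -0.015 and 0.015 m and z of tube in the frame of jig below 0.016 m and angle between the x axis of tube and the x axis of jig, either way round below 0.175 rad and angle between tube's own x axis and vertical between 1.47 and 1.67 rad and linear speed of tube below 0.02 m/s); the robot touches nothing.
It fails at once if the short offcut is moved by more than 30 mm (distance of offcut from where it was at the start of the episode above 0.03 m).
It also fails if it takes over 54 s, if anything falls off the work surface, if the arm or the gripper's body presses on something with over 40 N, if the wrist force passes 120 N, or if a joint passes its speed limit or range.

## Working session

There is one attempt and no reset: what is moved stays moved. The work goes in short steps, each a Python script; the robot and the scene stay as the last script left them, time stands still between calls to the robot, and variables do not carry over. Pictures are saved under pics/ and viewed, at most 10 in all, crops included, and the job is handed in when it is done.

```bash
mkdir -p pics; cat > h.py <<'E'
import numpy as np, cv2
from bench import manip
def look(cam,fn=None):
    c=manip.get_calibration(cam); im=manip.read_camera(cam)
    if fn: cv2.imwrite('pics/'+fn,im)
    return c,im
def R_(c):
    r=np.array(c['rotation'],float)
    if r.shape==(3,3): return r
    from scipy.spatial.transform import Rotation as R
    return R.from_quat([r[1],r[2],r[3],r[0]]).as_matrix()
def toplane(c,rc,z):
    "pixels [[row,col]] -> world xyz on plane z"
    rc=np.atleast_2d(np.array(rc,float)); K=np.array([[c['fx'],0,c['cx']],[0,c['fy'],c['cy']],[0,0,1]])
    u=cv2.undistortPoints(rc[:,None,::-1].copy(),K,np.array(c['dist'],float))[:,0]
    d=np.c_[u[:,0],-u[:,1],-np.ones(len(u))]@R_(c).T; o=np.array(c['xyz'])
    return o+d*((z-o[2])/d[:,2])[:,None]
E
python3 - <<'E'
from h import *
for cam in ['top','side']:
    c,im=look(cam,cam+'0.png'); print(cam,c)
    for q in ['tube','offcut','jig','jig_stop','jig_bridge']:
        for d in manip.pinpoint(cam,q): print(q,np.round(d['point']),round(d['conf'],2),toplane(c,d['point'],{'jig_stop':.03,'jig_bridge':.066}.get(q,0)).round(3))
    for q in ['tube','offcut']:
        for d in manip.silhouettes(cam,q):
            p=np.argwhere(d['pixels']); print(q,'sil',d['rect'],round(d['conf'],2), len(p))
print(manip.read_state())
E
```

```text
top {'fx': 522.6108640516492, 'fy': 522.6108640516492, 'cx': 279.44146495498927, 'cy': 212.11981021468443, 'dist': array([0.00629608, 0.        , 0.        , 0.        , 0.        ]), 'xyz': array([0.2607771 , 0.03059591, 1.20908893]), 'rotation': array([-0.69731946, -0.05311985,  0.05653641,  0.71254999])}
tube [144. 165.] 0.94 [[0.62  0.291 0.   ]]
tube [248. 257.] 0.92 [[0.368 0.077 0.   ]]
tube [308. 129.] 0.85 [[0.236 0.37  0.   ]]
offcut [232. 174.] 0.67 [[0.41  0.268 0.   ]]
jig [168. 394.] 0.74 [[ 0.55 -0.25  0.  ]]
jig_stop [165. 422.] 0.98 [[ 0.548 -0.309  0.03 ]]
jig_bridge [162. 399.] 0.58 [[ 0.548 -0.249  0.066]]
jig_bridge [229. 180.] 0.53 [[0.406 0.244 0.066]]
jig_bridge [165. 423.] 0.52 [[ 0.541 -0.302  0.066]]
tube sil [122.7, 122.1, 204.6, 163.8] 0.95 1780
tube sil [87.0, 280.5, 161.6, 342.8] 0.92 1661
tube sil [244.4, 209.8, 273.6, 282.3] 0.67 1386
offcut sil [154.9, 217.2, 196.4, 243.2] 0.93 839
side {'fx': 483.789955966034, 'fy': 483.789955966034, 'cx': 271.40335994130925, 'cy': 210.7698022817128, 'dist': array([-0.1034149,  0.       ,  0.       ,  0.       ,  0.
[... 656 characters left out ...]

{'time_s': 0.8, 'q': array([-1.36799766e+00,  2.75844744e-01,  1.50489149e+00, -2.66389284e-06,
        1.36074595e+00, -1.20979402e-01]), 'qvel': array([-0.00097383,  0.00036168,  0.00093875, -0.00149863, -0.00017482,
        0.00034378]), 'joint_torque': array([ 8.85533173e-04, -4.04395795e+01, -2.37486863e+01,  7.06037739e-02,
        2.46937451e-02,  1.15034894e-05]), 'position': array([ 0.18294539, -0.54513917,  0.20552795]), 'ee_rot': array([5.52428645e-05, 9.86924518e-01, 1.61183104e-01, 9.57450048e-07]), 'contact_force': array([ 0.02066766, -0.93195083,  0.87585697]), 'ft_torque': array([-0.01010296,  0.04136587,  0.00124322]), 'grip_force': 0.0, 'gripper_width': 0.0939282377527783}
```

View pics/top0.png

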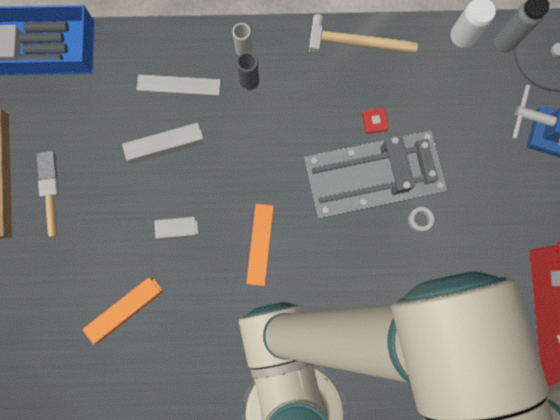

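View pics/side0.png

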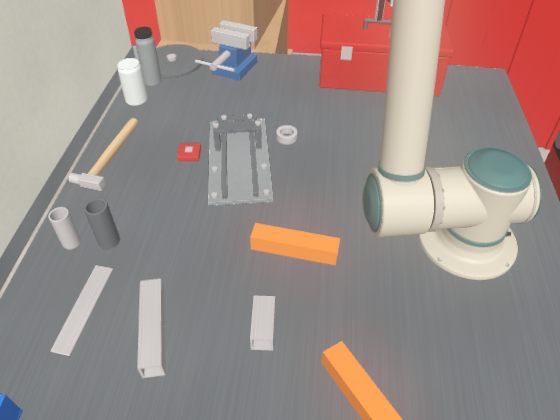

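Candidates for the tube in the top picture:
- grey tube at (144,165): the long hollow one, and my choice
- thin flat strip at (86,178)
- short offcut at (228,176)
- orange tubes at (245,260) and (310,122)

The jig's bridge is at (162,399), with its open end to the left, towards +y. Next I look at the jig and the tube from close by.

```bash
cat >> h.py <<'E'
from scipy.spatial.transform import Rotation as Rot
def down(yaw):
    "tool down, closing line y perpendicular to heading yaw; picks half turn with last joint nearest 0"
    out=[]
    for y in (yaw,yaw+np.pi):
        q=(Rot.from_euler('z',y)*Rot.from_euler('x',np.pi)).as_quat(); out.append([q[3],q[0],q[1],q[2]])
    return out
def best(p,yaw):
    c=[]
    for o in down(yaw):
        j=manip.inverse_kinematics(p,o)
        if j is not None: c.append((abs(j[5]),o))
    return min(c,key=lambda t:t[0])[1]
def rect(c,mask,z):
    "centre, heading, sizes of the mask's min-area rectangle on plane z"
    p=toplane(c,np.argwhere(mask),z)[:,:2]
    (ctr,s,a)=cv2.minAreaRect((p*1000).astype(np.float32)); a=np.radians(a)
    if s[1]>s[0]: a+=np.pi/2; s=s[::-1]
    return np.array(ctr)/1000,(a+np.pi/2)%np.pi-np.pi/2,np.round(s,1)
E
python3 - <<'E'
from h import *
def show(cam,c,q,zs):
    for d in manip.silhouettes(cam,q):
        print(cam,q,round(d['conf'],2),np.round(d['rect']),[rect(c,d['pixels'],z) for z in zs])
c,_=look('top'); show('top',c,'jig',[.012]); show('top',c,'tube',[.04])
def wl(p,yaw,fn):
    manip.goto(p,best(p,yaw)); manip.hold(.3); c,im=look('wrist',fn); print(c['xyz'],manip.read_state()['position'],manip.read_state()['q'].round(2))
    return c
c=wl([.53,-.2,.36],-1.45,'w_jig.png'); show('wrist',c,'jig',[.012])
for q,z in [('jig',0),('jig_stop',.03),('jig_bridge',.066)]:
    for d in manip.pinpoint('wrist',q): print(q,np.round(d['point']),round(d['conf'],2),toplane(c,d['point'],z).round(4))
c=wl([.60,.28,.33],-1.4,'w_tube.png'); show('wrist',c,'tube',[.04])
for d in manip.pinpoint('wrist','tube'): print(np.round(d['point']),round(d['conf'],2),toplane(c,d['point'],0).round(4))
print(manip.read_state()['time_s'])
E
```

```text
top jig 0.8 [305. 131. 449. 220.] [(array([ 0.53440247, -0.20297206]), np.float64(-1.3831421733522111), array([311.8, 153.6]))]
top tube 0.87 [119. 123. 207. 162.] [(array([0.60922345, 0.2881962 ]), np.float64(-1.312816427986382), array([183.1,  54.5]))]
top tube 0.74 [ 85. 278. 162. 343.] [(array([0.23255382, 0.37150388]), np.float64(-0.905189945548357), array([186.6,  49. ]))]
top tube 0.59 [244. 206. 274. 283.] [(array([0.37151379, 0.06832135]), np.float64(-0.12751255246715765), array([180.7,  41.6]))]
[ 0.5193666  -0.11852658  0.53832586] [ 0.52983224 -0.20040276  0.35985771] [-0.48  0.22  1.21 -0.    1.71 -0.6 ]
wrist jig 0.92 [233.  72. 324. 249.] [(array([ 0.53232629, -0.20380197]), np.float64(-1.3843620342895222), array([309.2, 148.8]))]
jig [193. 283.] 0.92 [[ 0.5392 -0.2506  0.    ]]
jig_stop [229. 285.] 0.96 [[ 0.5506 -0.3107  0.03  ]]
jig_bridge [204. 286.] 0.87 [[ 0.5444 -0.2524  0.066 ]]
[0.58569714 0.36071099 0.50863989] [0.60020491 0.2794183  0.33010755] [ 0.33  0.38  1.05 -0.    1.71  0.16]
wrist tube 0.95 [273. 109. 309. 220.] [(array([0.61290405, 0.29143463]), np.float64(-1.2941318229364405), array([179.1,  40.2]))]
wrist tube 0.83 [ 86. 234. 170. 276.] [(array([0.35678204, 0.08228938]), np.float64(-0.15144331854844584), array([147.4,  65.4]))]
wrist tube 0.77 [ 11.  14. 109. 131.] [(array([0.24095187, 0.37855304]), np.float64(-0.9078863295730351), array([190.2,  61.2]))]
[167. 290.] 0.92 [[0.6155 0.2848 0.    ]]
[76. 70.] 0.77 [[0.2269 0.375  0.    ]]
[256. 145.] 0.65 [[0.3709 0.0688 0.    ]]
5.575
```

```bash
python3 - <<'E'
import cv2,numpy as np
a=cv2.imread('pics/w_tube.png')[60:270,180:400]; b=cv2.imread('pics/w_jig.png')[60:270,180:400]
cv2.imwrite('pics/crop.png',cv2.resize(np.hstack([a,b]),(792,378),interpolation=cv2.INTER_CUBIC))
E
```

```text
(no output)
```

View pics/crop.png

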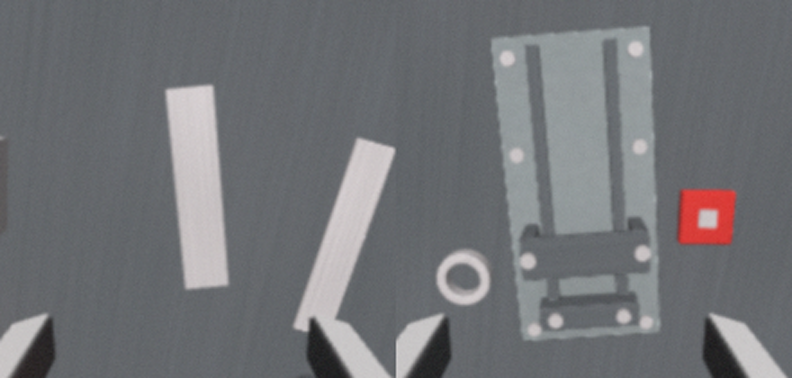

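The crop shows the chosen grey tube at about (195,185), long and 40 mm wide. The thin strip to its right leaves at least 60 mm of clearance. The jig's guides are clear, and its bridge and stop are at the lower end of the picture. Now the grasp.

```bash
python3 - <<'E'
from h import *
h=-1.294; d=np.array([np.cos(h),np.sin(h),0]); C=np.array([.613,.290,0]); g=C-.025*d
p=g+[0,0,.10]; o=best(p,h); manip.grip(.075); manip.goto(p,o)
print(manip.move_linear(g+[0,0,.020],.1,guard=12)); manip.grip(.03)
s=manip.read_state(); print(s['gripper_width'],s['grip_force'],s['position'])
manip.move_linear(g+[0,0,.14],.12); s=manip.read_state(); print(s['gripper_width'],s['contact_force'],s['q'].round(2),s['time_s'])
look('side','side1.png')
E
```

```text
False
0.039426734185155576 29.996749609708786 [0.60687124 0.31437056 0.02025895]
0.03991270696367773 [-0.92966241  0.2240888  -5.1501934 ] [0.38 0.48 1.36 0.   1.31 0.1 ] 9.7583
```

View pics/side1.png

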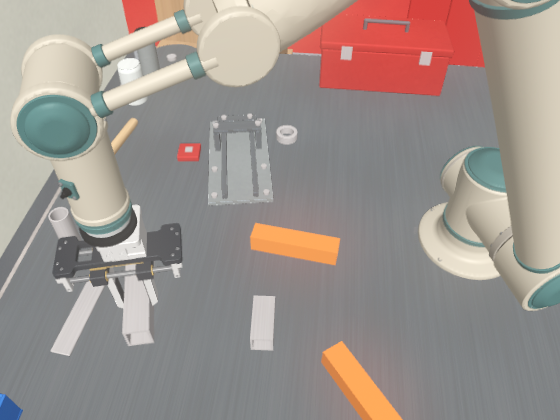

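```bash
python3 - <<'E'
from h import *
h=-1.384; d=np.array([np.cos(h),np.sin(h),0]); O=np.array([.541,-.249,0])
P=lambda x,z: O+x*d+[0,0,z]
p=P(-.150,.14); o=best(p,h); manip.goto(p,o)
manip.move_linear(P(-.150,.05),.12); manip.hold(.2)
look('top','top2.png'); 
print(manip.move_linear(P(-.150,.0295),.04,guard=8)); s=manip.read_state(); print(s['position'],s['contact_force'],s['gripper_width'],s['time_s'])
look('side','side2.png')
a=cv2.imread('pics/top2.png')[80:280,180:480];b=cv2.imread('pics/side2.png')[80:280,130:430]
cv2.imwrite('pics/c2.png',cv2.resize(np.hstack([a,b]),(798,266)))
E
```

```text
True
[ 0.51259278 -0.10145528  0.03003615] [-0.98252354 -0.68159147  3.37830127] 0.039870069503812874 13.025
```

View pics/c2.png

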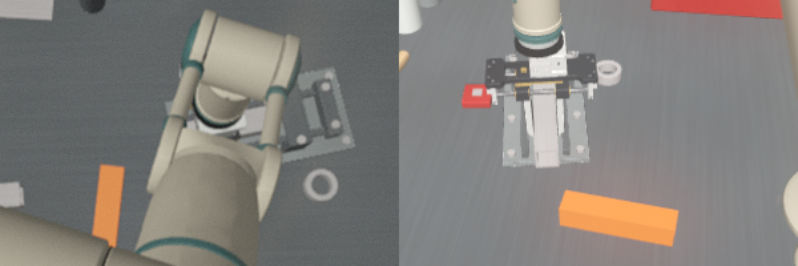

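The tube touched down at the expected height, and the side view shows it lying between the guides. Now I slide it in.

```bash
python3 - <<'E'
from h import *
h=-1.384; d=np.array([np.cos(h),np.sin(h),0]); O=np.array([.541,-.249,0])
P=lambda x,z: O+x*d+[0,0,z]
jx=lambda: ((manip.read_state()['position']-O)@d).round(4)
print(manip.move_linear(P(-.080,.0305),.05,guard=20),jx(),manip.read_state()['contact_force'])
print(manip.move_linear(P(-.040,.0305),.03,guard=18)); s=manip.read_state(); print(jx(),s['position'],s['contact_force'],s['gripper_width'],s['time_s'])
look('side','side3.png')
a=cv2.imread('pics/side3.png')[80:280,130:430]; cv2.imwrite('pics/c3.png',cv2.resize(a,(780,520)))
E
```

```text
False -0.0796 [-0.16523377 -0.49400995 -4.42469555]
True
-0.0546 [ 0.53023349 -0.19543188  0.03009119] [-0.78875234  1.31513957  4.23621159] 0.0396738198573259 15.6167
```

View pics/c3.png

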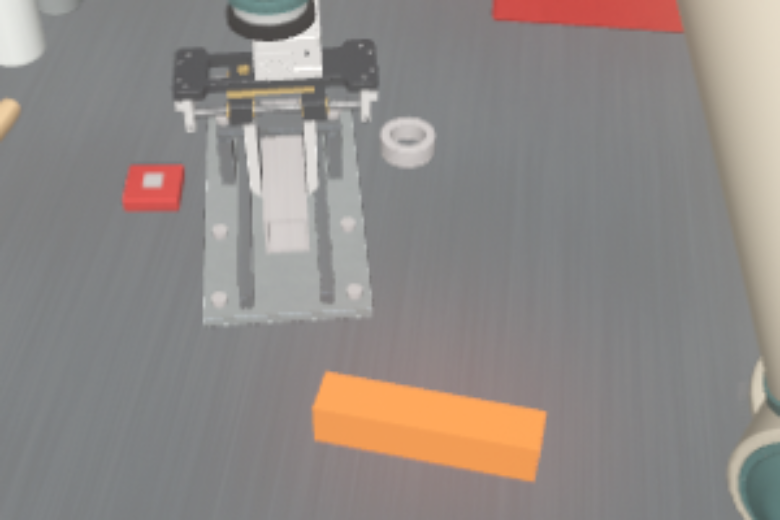

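The slide stopped at -54.6 mm, where I expected -55 mm at the stop, and the tube lies between the guides. I'll release it, back off and check.

```bash
python3 - <<'E'
from h import *
h=-1.384; d=np.array([np.cos(h),np.sin(h),0]); O=np.array([.541,-.249,0])
manip.grip(.06); p=manip.read_state()['position']
manip.move_linear(p+[0,0,.12],.1); manip.move_linear(p-.08*d+[0,0,.33],.2); manip.hold(.3)
c,im=look('wrist','w4.png')
n=np.array([-d[1],d[0],0])
for q,z in [('tube',.01),('jig_stop',.03),('jig_bridge',.066)]:
    for e in manip.pinpoint('wrist',q)[:2]:
        w=toplane(c,e['point'],z)[0]; print(q,e['conf'],((w-O)@d).round(4),((w-O)@n).round(4))
for e in manip.silhouettes('wrist','tube')[:1]: print(rect(c,e['pixels'],.05), e['rect'])
print(manip.read_state()['time_s'],manip.read_state()['contact_force'])
cv2.imwrite('pics/c4.png',cv2.resize(im[60:270,180:400],(786,750))[:590])
E
```

```text
tube 0.86 -0.3432 -0.1059
tube 0.63 -0.0345 0.0002
jig_stop 0.65 0.06 0.003
jig_bridge 0.79 0.0008 -0.0003
(array([ 0.53358014, -0.21512881]), np.float64(-1.3955825811075417), array([185.9,  41.5])) [274.5, 178.6, 297.9, 281.5]
19.375 [-0.23595656  0.52561876 -0.82330906]
```

View pics/w4.png

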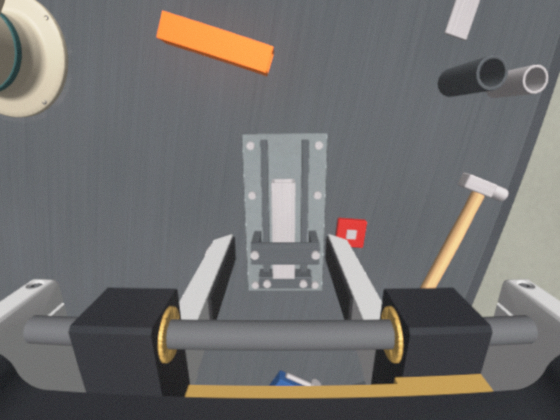

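The wrist view shows the tube (rows 180–280, column 284) centred between the guides, under the bridge and against the stop, with the gripper clear. I measure its centre at x ≈ -34 mm, within the allowed range.

```bash
python3 -c "
from bench import manip
print(manip.close_job())"
```

```text
the job is handed in; nothing more can be done
None
```

I slid the long tube into the jig up to its end stop, let go of it, left the offcut alone and handed the job in after about 20 s; the last picture put the tube's centre at x ≈ -34 mm, y ≈ 0 mm, but the judge's result wasn't shown.

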